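# Square a die-cast box into the corner of a drilling jig and lock it with the cam

## Task

The die-cast aluminium box is about to be drilled: keeping it flat on the drilling jig's plate, lid up, push it back against the long fence and along it to the end stop until it sits square and flush against both, and then, with it home, swing the red-handled cam lever round until the cam grips the box firmly. Let go and leave the other things on the bench where they are.

Things in the scene. Friction and masses are not known exactly. Their poses are not given: they have to be found in the camera images.
- jig: Drilling jig, fixed to the bench: grey metal plate 300 (x) x 400 (y) x 12 mm thick, with a long fence on its far side and an end stop at its left. Origin at the centre of its underside, at bench height; its x points roughly away from the robot, y roughly to the robot's left, z up.
- jig_fence (a point): Long fence: a straight aluminium bar along the jig's y, 20 mm wide, 20 mm high above the plate, from jig y = -171 to +149 mm. The point is on the inner face (the one towards the robot), at jig x = +115, y = 0 mm, at the height of the plate's top.
- jig_stop (a point): End stop: an aluminium bar along the jig's x, 20 mm wide, 20 mm high above the plate, from jig x = +35 to +111 mm. The point is on the inner face (towards the robot's right), at jig x = +73, y = +155 mm, at the height of the plate's top. A box flush against both bars has its origin at jig x = +67.5, y = +95 mm, axes parallel to the jig's.
- box: Closed die-cast aluminium box, a paper drilling template on its lid, 95 (x) x 120 (y) x 36 mm high, 0.2 to 0.42 kg, loose, slides under 1 to 5 N; too wide to grip. Origin at the centre of its underside, z up, x along the jig's x give or take 0.4 rad at the start, when its centre is 30 to 65 mm short of its place in x and 130 to 200 mm short in y.
- cam_pivot (a point): Pivot of the cam clamp, at handle height (17 mm above the plate), at jig x = -7, y = +105 mm. The cam is a steel disc of radius 22 mm, its top 20 mm above the plate and its centre 8 mm off the pivot; it stands on the robot's side of the box's final place and presses the box towards the long fence.
- cam_grip (a point): On the centre line of the cam lever's red handle, 80 mm from the pivot, 17 mm above the plate. The handle is a level round bar 16 mm thick that ends 95 mm from the pivot.
- cam (a joint): Cam lever angle, rad, growing anticlockwise seen from above. At 0 (open) the lever points 140 deg anticlockwise from the jig's +x; it starts at 0 to 0.5. Below 1.2 the cam is well clear of the box's place; it meets a flush box at about 1.73, grips it firmly from about 1.78 and tightens steeply up to a hard stop at 1.95. It stays where left (friction 0.12 N m); firm takes 10 to 20 N at the handle.
- flux_jar: Bystander, loose on the bench: the white plastic flux jar, 56 mm across, 58 mm tall; origin in the middle of its underside.
- solder_reel: Bystander, loose on the bench: the reel of solder, 60 mm across, 46 mm tall, standing on its end; origin in the middle of its underside.
- screwdriver: Bystander, loose on the bench: the yellow screwdriver, 200 mm long, lying flat.
- cutters: Bystander, loose on the bench: the side cutters with a red and a blue grip, about 125 mm long, 18 mm high.
- circuit_board: Bystander, loose on the bench: the green circuit board with parts on it, 70 x 100 mm, 29 mm high; origin in the middle of its underside.
- multimeter: Bystander, loose on the bench: the yellow multimeter lying on its back, 85 x 175 mm, 45 mm high; origin in the middle of its underside.
There are look-alikes about, which are no part of the job. What is shaped like the box but orange is not meant.

How it is judged:
By the outcome, as a careful person would: the job done as asked, in the order asked, and still so for the second after the job is handed in, with the robot touching nothing.
It also fails if it takes over 72 s, if anything falls off the work surface, if the arm or the gripper's body presses on something with over 40 N, if the wrist force passes 120 N, or if a joint passes its speed limit or range.

## Robot

A 6-joint arm with a two-finger parallel gripper is mounted at the origin on the work surface. World frame = base frame: x ahead of the robot, y to its left, z up, the work surface at z = 0. Lengths are in m, angles in rad, forces in N, time in s.
With the tool pointing down it reaches from about 0.275 to 0.825 m from the base axis. Payload 4.9 kg.
Tool frame: the origin (TCP) lies midway between the tips of the shut fingers; the grasp point (between the pads) lies 19 mm behind it (grip_point_offset is the distance from the TCP to the grasp point, in m); z points along the fingers, y is the line along which they close (so a half turn about z gives the same grasp; the last joint's range is limited). The gripper opens to 85 mm and grips with 20 to 120 N. Pads are 22 mm wide; open, the fingers measure 114 mm over their backs; the gripper's body (76 mm by 85 mm) begins 54 mm behind the grasp point. The pads swing forward as they close: fully open they stand 13 mm farther back than shut.
Start: joints at [1.164, 0.326, -0.193, 1.052, 0, 1.437], TCP at [0.148, 0.53, 0.231] pointing down, gripper open.
Joint ranges: [-2.65, 2.65], [-0.97, 1.79], [-1.3, 1.35], [-1.93, 2.1], [-1.47, 1.37], [-3.14, 3.14]. Speed limits (rad/s): [2.57, 2.57, 3.14, 3.14, 3.14, 3.14].

## Interface

Orientations are given as a rotation vector (axis times angle).
In Python, from cell import * gives the robot as it stands. Calls block until the motion is done:
- movep(position, orientation): joint-space move of the TCP to a pose.
- move_l(position, velocity=0.15, rot=None, until_force=None): straight line of the TCP; rot=None keeps the orientation; velocity is the mean speed in m/s. With until_force (N) it stops when the force on the tool has changed by that much, and returns True; else False.
- set_joints(angles): joint-space move.
- let_go() and grab(newtons=None): open the fingers fully, or close them until they stop; newtons is the grip in N (None keeps the last).
- sleep(seconds).
- ik(position, orientation): joint angles nearest the present ones, or None.
- get_state(): the state.
- grab_frame(name): name is "scene" or "top" or "wrist"; returns a dict with "img" (400x640x3 uint8, red, green, blue), "fx", "fy", "cx", "cy" (pixels), "cam_to_world" (4x4, takes a point from camera to world coordinates); the wrist camera has in their place "T_tool_cam" (4x4, takes a point from camera to tool coordinates, whose origin is the TCP and whose axes are the flange's). Camera axes: x right, y down, z forward; pixel columns grow to the right and rows downward; lengths in m; the calibration is good to about 2 mm. The wrist camera is an equidistant fisheye: a pixel r from the principal point sees the ray r / f radians off the axis. A picture is of the moment at which its call begins: read the wrist's pose just before it. There is no depth.
A pose or a line that the arm cannot do raises MotionError and nothing moves.
- sign_off(): hands the job in; it is judged then, once.
Trained networks look in the newest picture that a camera, given by its name, has taken for a name from the list of things; names that differ only in an ending like _2 or _b are one class to them, and where a whole thing is asked for, a point or a joint stands for the part that bears it (a point fixed in the world has none). Each returns a list of dicts, best first, with "score" (0 to 1); they miss things now and then, are a little off and sometimes report something else, mostly with a low value. They report only what shows in the picture. A call takes as long as a camera call. They do not tell look-alikes from the thing itself.
- spot_in(camera, name): "centre" ([column, row] in pixels, amid what is visible of it).
- silhouettes(camera, name): "mask" (400x640 bool, what is visible of it) and "centre" ([column, row] in pixels, amid what is visible of it).
- tip_of(camera, name): "centre" ([column, row] in pixels: a listed point, or the origin of a listed thing).
The state is a dict: "clock": time; "q": joint angles; "joint_velocities": joint speeds; "tau": joint torques, N m; "position": TCP position; "eef_rot": TCP orientation; "contact_force": force on the tool from outside, world axes, zero at the start; "wrist_torque": the same for the moment, N m; "finger_gap": opening from 0.0 (shut) to 1.0 (fully open); "grasp_force": force on a finger pad.
Only numpy, scipy, OpenCV 4.12 (cv2) and the standard library are available. Lean on these libraries where they do the work, as an engineer would, in place of code of your own. Each camera call takes 0.05 s, during which the arm holds its last target. There are 200 camera calls.

## Working session

There is one attempt and no reset: what is moved stays moved. The work goes in short steps, each a Python script; the robot and the scene stay as the last script left them, time stands still between calls to the robot, and variables do not carry over. Pictures are saved under pics/ and viewed, at most 10 in all, crops included, and the job is handed in when it is done.

```bash
ls; mkdir -p pics
cat > h.py <<'E'
from cell import *
import numpy as np, cv2
from scipy.spatial.transform import Rotation as R
def save(f,n): cv2.imwrite('pics/'+n, f['img'][:,:,::-1])
def ray(f,px):
    T=np.array(f['cam_to_world']); d=np.array([(px[0]-f['cx'])/f['fx'],(px[1]-f['cy'])/f['fy'],1.])
    return T[:3,3], T[:3,:3]@d
def at_z(f,px,z):
    o,d=ray(f,px); return o+d*(z-o[2])/d[2]
def tri(f1,p1,f2,p2):
    (a,u),(b,v)=ray(f1,p1),ray(f2,p2); u=u/np.linalg.norm(u); v=v/np.linalg.norm(v)
    s=np.linalg.lstsq(np.stack([u,-v],1),b-a,rcond=None)[0]; p,q=a+s[0]*u,b+s[1]*v
    return (p+q)/2,np.linalg.norm(p-q)
E
python3 - <<'E'
from h import *
import pickle
np.set_printoptions(precision=4,suppress=True)
F={c:grab_frame(c) for c in('scene','top')}
for c in F: save(F[c],c+'0.png')
print(get_state()['clock'])
for n in ['box','jig','jig_fence','jig_stop','cam_pivot','cam_grip']:
    for c in F:
        r=tip_of(c,n); print(n,c,[(np.round(d['centre'],1).tolist(),round(d['score'],2)) for d in r[:4]])
    try:
        a=tip_of('scene',n)[0]['centre'];b=tip_of('top',n)[0]['centre'];print(tri(F['scene'],a,F['top'],b))
    except Exception as e: print(e)
pickle.dump(F,open('F.pkl','wb')); print(get_state()['clock'])
E
```

```text
pics
0.1
box scene [([332.4, 246.5], 0.77)]
box top [([331.6, 165.0], 0.63), ([414.0, 294.9], 0.61), ([320.0, 135.2], 0.47)]
(array([ 0.6012, -0.0312,  0.0073]), np.float64(0.004117330819070528))
jig scene [([346.7, 240.2], 0.84)]
jig top [([316.7, 170.8], 0.97), ([473.1, 166.1], 0.59)]
(array([ 0.5869,  0.0177, -0.0143]), np.float64(0.002067600405741445))
jig_fence scene [([365.3, 275.3], 0.81)]
jig_fence top [([318.5, 135.1], 0.67), ([231.2, 187.1], 0.16)]
(array([ 0.7074,  0.017 , -0.0024]), np.float64(8.443694485493033e-05))
jig_stop scene [([409.6, 239.8], 0.76)]
jig_stop top [([268.9, 143.4], 0.66), ([229.7, 152.4], 0.35), ([285.0, 168.2], 0.32), ([397.0, 208.6], 0.17)]
(array([0.6648, 0.1739, 0.0142]), np.float64(0.007439725019312014))
cam_pivot scene [([379.8, 219.0], 0.94)]
cam_pivot top [([283.3, 170.4], 0.93)]
(array([0.5748, 0.1241, 0.0175]), np.float64(0.0017917029296067334))
cam_grip scene [([375.3, 196.2], 0.72), ([253.8, 234.9], 0.18)]
cam_grip top [([404.5, 149.8], 0.56), ([276.1, 193.9], 0.55)]
(array([ 0.6161, -0.0921,  0.3221]), np.float64(0.2633979056983004))
1.3
```

View pics/scene0.png

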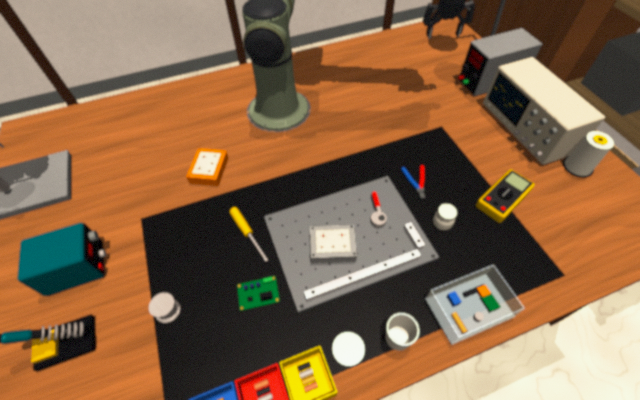

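View pics/top0.png

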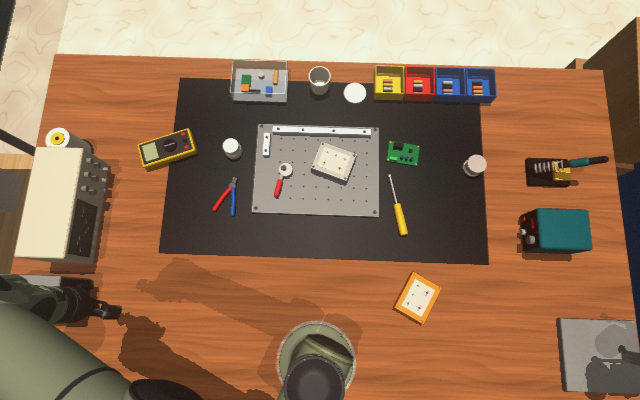

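The scene shows the grey box with the white template at scene (332,243) and top (333,162). The jig is around it. Only the orange box at scene (207,165), top (417,297) could be mistaken for it, so I choose the grey one at top (333,162). The red lever is at top (280,183). Next: wrist views from above the jig.

```bash
cat >> h.py <<'E'
def down(yaw):  # tool z down; yaw = world direction of tool x
    c,s=np.cos(yaw),np.sin(yaw)
    return R.from_matrix(np.array([[c,s,0],[s,-c,0],[0,0,-1.]])).as_rotvec()
def wrist():
    s=get_state(); f=grab_frame('wrist'); T=np.eye(4); T[:3,:3]=R.from_rotvec(s['eef_rot']).as_matrix(); T[:3,3]=s['position']
    f['W']=T@np.array(f['T_tool_cam']); return f
def wray(f,px):
    v=np.array([(px[0]-f['cx'])/f['fx'],(px[1]-f['cy'])/f['fy']]); t=np.hypot(*v); 
    d=np.r_[v/t*np.sin(t),np.cos(t)] if t>1e-9 else np.array([0,0,1.]); return f['W'][:3,3],f['W'][:3,:3]@d
def wat(f,px,z):
    o,d=wray(f,px); return (o+d*(z-o[2])/d[2])
def wproj(f,P):
    p=np.linalg.inv(f['W'])@np.r_[P,1]; r=np.hypot(p[0],p[1]); t=np.arctan2(r,p[2]); return np.array([f['cx']+f['fx']*t*p[0]/r,f['cy']+f['fy']*t*p[1]/r])
def wtri(L):
    A=np.zeros((3,3));b=np.zeros(3)
    for f,px in L:
        o,d=wray(f,px); M=np.eye(3)-np.outer(d,d); A+=M;b+=M@o
    p=np.linalg.solve(A,b); return p,[round(1e3*np.linalg.norm((np.eye(3)-np.outer(wray(f,x)[1],wray(f,x)[1]))@(p-f['W'][:3,3])),1) for f,x in L]
E
python3 - <<'E'
from h import *
import pickle
np.set_printoptions(precision=4,suppress=True)
s=get_state(); print(R.from_rotvec(s['eef_rot']).as_matrix())
fr=[]; D={}
for i,p in enumerate([(0.56,0.10,0.30),(0.60,-0.03,0.30)]):
    for yaw in (0,np.pi,):
        try: movep(p,down(yaw)); break
        except MotionError as e: print(e)
    f=wrist(); save(f,f'w{i}.png'); fr.append(f)
    f['det']={n:tip_of('wrist',n) for n in['box','jig','jig_fence','jig_stop','cam_pivot','cam_grip']}
    f['mask']={n:silhouettes('wrist',n) for n in['box','jig','cam']}
for n in fr[0]['det']:
    for f in fr: print(n,[(np.round(d['centre'],1).tolist(),round(d['score'],2)) for d in f['det'][n][:3]])
    try: print(wtri([(f,f['det'][n][0]['centre']) for f in fr]))
    except Exception as e: print(e)
print(fr[0]['fx'],fr[0]['cx'],fr[0]['cy'],fr[0]['T_tool_cam'],get_state()['clock'],get_state()['q'])
pickle.dump(fr,open('W.pkl','wb'))
cv2.imwrite('pics/wboth.png',cv2.resize(np.vstack([f['img'] for f in fr])[:,:,::-1],(480,600)))
E
```

```text
[[-0.963   0.2694  0.    ]
 [ 0.2694  0.963   0.    ]
 [-0.      0.0001 -1.    ]]
box [([415.5, 134.8], 0.61)]
box [([328.7, 161.2], 0.7), ([445.0, 353.9], 0.67)]
(array([ 0.5983, -0.0388, -0.0065]), [np.float64(1.2), np.float64(1.2)])
jig [([378.5, 143.4], 0.95)]
jig [([289.2, 173.7], 0.91)]
(array([0.5837, 0.0192, 0.0058]), [np.float64(2.6), np.float64(2.6)])
jig_fence []
jig_fence [([283.9, 93.9], 0.94), ([139.1, 219.2], 0.56)]
list index out of range
jig_stop [([267.4, 91.3], 0.73)]
jig_stop [([184.2, 124.6], 0.95)]
(array([0.6606, 0.177 , 0.0055]), [np.float64(0.2), np.float64(0.2)])
cam_pivot [([307.7, 150.6], 0.94)]
cam_pivot [([218.3, 183.3], 0.84)]
(array([0.577 , 0.1193, 0.0318]), [np.float64(2.1), np.float64(2.1)])
cam_grip [([295.8, 208.0], 0.68), ([541.4, 115.2], 0.46)]
cam_grip [([212.5, 232.6], 0.79)]
(array([0.4968, 0.1381, 0.0299]), [np.float64(0.0), np.float64(0.0)])
309.70691628693146 322.8321303025062 205.8724989225852 [[-0.0003 -0.9444 -0.3288  0.084 ]
 [ 1.     -0.0003 -0.0001  0.0006]
 [ 0.     -0.3288  0.9444 -0.1432]
 [ 0.      0.      0.      1.    ]] 11.0333 [-0.1728  0.3911  0.0776  1.2574 -0.      2.9688]
```

View pics/wboth.png

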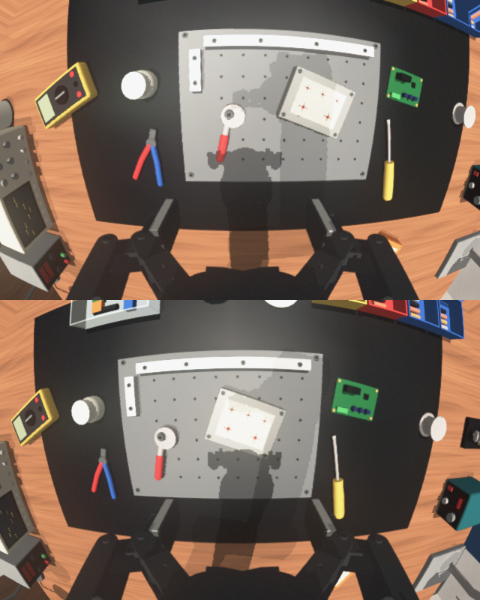

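The close wrist views show the grey box with its white template at upper (316,102), lower (247,420) in the stacked image. This confirms the choice: grey, lying on the jig plate. The fence, the stop and the red lever are all visible too. Next I fit the silhouettes.

```bash
cat >> h.py <<'E'
from scipy.optimize import minimize
def cub(x0,x1,y0,y1,z0,z1): return np.array([(x,y,z) for x in(x0,x1) for y in(y0,y1) for z in(z0,z1)])
BOX=[cub(-.0475,.0475,-.06,.06,0.012,.048)]
JIG=[cub(-.15,.15,-.2,.2,0,.012),cub(.115,.135,-.171,.149,.012,.032),cub(.035,.111,.155,.175,.012,.032)]
def tf(p,P): c,s=np.cos(p[2]),np.sin(p[2]); return np.c_[p[0]+c*P[:,0]-s*P[:,1],p[1]+s*P[:,0]+c*P[:,1],P[:,2]]
def sub(P):  # densify edges not needed for small things; a fisheye bends long ones
    h=cv2.convexHull(P.astype(np.float32))[:,0]; return h
def render(f,p,parts,S=4):
    m=np.zeros((400*S,640*S),np.uint8)
    for C in parts:
        C=np.array([C[i]*(1-t)+C[j]*t for i in range(8) for j in range(i) if bin(i^j).count('1')==1 for t in np.linspace(0,1,9)])
        q=np.array([wproj(f,w) for w in tf(p,C)]); cv2.fillConvexPoly(m,cv2.convexHull(((q+.5)*S).astype(np.int32)),1)
    return cv2.resize(m*255,(640,400),interpolation=cv2.INTER_AREA)/255.
def fit(views,p0,parts):
    def cost(p):
        c=0
        for f,m in views:
            r=render(f,p,parts); c+=np.abs(r-m).sum()/m.sum()
        return c/len(views)
    S=np.array([p0]+[np.array(p0)+d for d in np.diag([.01,.01,.06])])
    o=minimize(cost,p0,method='Nelder-Mead',options=dict(initial_simplex=S,xatol=2e-4,fatol=1e-5,maxiter=120)); return o.x,o.fun
E
python3 - <<'E'
from h import *
import pickle
np.set_printoptions(precision=4,suppress=True)
fr=pickle.load(open('W.pkl','rb'))
jm=[(f,np.maximum(f['mask']['jig'][0]['mask'],0).astype(float)) for f in fr]
bm=[(f,min(f['mask']['box'],key=lambda d:np.hypot(*(np.array(d['centre'])-c)))['mask'].astype(float)) for f,c in zip(fr,[(415,134),(328,161)])]
# jig: fill the holes left by box/cam/shadows of fingers
def fill(m):
    c,_=cv2.findContours(m.astype(np.uint8),cv2.RETR_EXTERNAL,cv2.CHAIN_APPROX_NONE); o=np.zeros(m.shape,np.uint8); cv2.drawContours(o,[max(c,key=cv2.contourArea)],-1,1,-1); return o.astype(float)
jm=[(f,fill(m)) for f,m in jm]
print('jig',fit(jm,[.585,.019,-.06],JIG)); 
for v in jm: print(fit([v],[.585,.019,-.06],JIG))
print('box',fit(bm,[.598,-.039,-.3],BOX))
for v in bm: print(fit([v],[.598,-.039,-.3],BOX))
print([(np.round(d['centre']),round(d['score'],2)) for f in fr for d in f['mask']['cam']])
E
```

```text
jig (array([ 0.5846,  0.0186, -0.0025]), np.float64(0.007703651722900433))
(array([ 0.5848,  0.0184, -0.0029]), np.float64(0.006003178255843905))
(array([ 0.5844,  0.0191, -0.0002]), np.float64(0.00858852450687271))
box (array([ 0.6017, -0.0346, -0.338 ]), np.float64(0.023408735109212646))
(array([ 0.6019, -0.0346, -0.3347]), np.float64(0.021024885795491853))
(array([ 0.6017, -0.0344, -0.3396]), np.float64(0.02522046170426871))
[(array([300., 163.]), 0.64), (array([215., 190.]), 0.95)]
```

```bash
cat >> h.py <<'E'
JP=np.array([.5847,.0186,-.0027])
def J(x,y,z): return tf(JP,np.array([[x,y,z]]))[0]
def rotj(yaw): return down(yaw+JP[2])
def st(t=''):
    s=get_state(); p=np.array(s['position']); c,n=np.cos(JP[2]),np.sin(JP[2]); d=p[:2]-JP[:2]
    print(t,'t%.1f'%s['clock'],'jig',np.round([c*d[0]+n*d[1],-n*d[0]+c*d[1],p[2]],4),'F',np.round(s['contact_force'],1))
E
python3 - <<'E'
from h import *
st()
movep(J(-.082,-.053,.07),rotj(0)); st('above')
print(move_l(J(-.082,-.053,.010),.12,until_force=8)); st('low')
print(move_l(J(.014,-.053,.010),.05,until_force=14)); st('pushed')
move_l(J(-.02,-.053,.010),.15); move_l(J(-.05,-.053,.12),.2); st('up')
f=wrist(); save(f,'wx.png'); m=silhouettes('wrist','box')
print([(d['score'],d['centre']) for d in m])
for d in m[:2]:
    print(fit([(f,d['mask'].astype(float))],[JP[0]+.0675,JP[1]-.053,0],BOX)-0*JP[0] if 0 else fit([(f,d['mask'].astype(float))],[JP[0]+.0675,JP[1]-.053,0],BOX))
E
```

```text
t11.0 jig [ 0.0154 -0.0486  0.3   ] F [-0.2  0.2 -0.4]
above t12.0 jig [-0.08   -0.0534  0.0711] F [-0.5  0.2  0.2]
False
low t12.7 jig [-0.0811 -0.0531  0.0106] F [ 0.2 -1.   0.8]
True
pushed t14.2 jig [ 0.0037 -0.0531  0.0092] F [-0.2 -0.2  0.7]
up t15.3 jig [-0.0498 -0.053   0.1195] F [-0.5  0.9 -0.4]
[(0.77, [474.0, 398.2]), (0.57, [311.8, 74.1])]
(array([ 0.77553333, -0.03106667, -0.3       ]), np.float64(1.0))
(array([ 0.63928052, -0.02643901, -0.26502342]), np.float64(0.023709539733880503))
```

The first push caught only one finger, because the right one passed beside the corner. I'll push again with the fingers shifted left so both bear on the face.

Run:
```python
from h import *
y=-.037
move_l(J(-.04,y,.10),.2)
print(move_l(J(-.04,y,.010),.15,until_force=8)); st('low')
print(move_l(J(.016,y,.010),.04,until_force=16)); st('pushed')
move_l(J(-.02,y,.010),.15); move_l(J(-.05,y,.12),.2); st('up')
f=wrist(); save(f,'wx2.png'); m=silhouettes('wrist','box')
for d in m[:3]:
    if d['centre'][1]<250: p,c=fit([(f,d['mask'].astype(float))],[JP[0]+.06,JP[1]-.045,-.1],BOX); print(p-JP,c)
```

```text
False
low t16.4 jig [-0.0394 -0.0373  0.0107] F [ 0.6 -0.9 -0.8]
True
pushed t17.6 jig [ 0.009  -0.0371  0.0091] F [ 0.6 -0.4  0.2]
up t18.6 jig [-0.0497 -0.037   0.1195] F [-0.1  0.  -0.5]
[ 0.06858006 -0.04074098 -0.00073156] 0.010823062756764413
```

Run:
```python
from h import *
grab(40); st('shut')
movep(J(.0665,-.135,.10),rotj(np.pi/2)); st('above')
print(move_l(J(.0665,-.135,.024),.15,until_force=8)); st('low')
print(move_l(J(.0685,.030,.024),.07,until_force=14)); st('pushed')
move_l(J(.0685,.0,.024),.15); move_l(J(.0685,-.02,.13),.2); st('up')
f=wrist(); save(f,'wy.png'); m=silhouettes('wrist','box')
for d in m[:3]:
    print(d['centre'],d['score']); p,c=fit([(f,d['mask'].astype(float))],[JP[0]+.0675,JP[1]+.095,0],BOX); print(p-JP,c)
F=grab_frame('top'); save(F,'top1.png')
for d in silhouettes('top','box')[:3]: print(d['centre'],d['score'])
```

```text
shut t19.5 jig [-0.05   -0.037   0.1201] F [0.8 0.3 0.3]
above t21.0 jig [ 0.0663 -0.1348  0.1   ] F [-0.   0.5 -0.3]
False
low t21.6 jig [ 0.0669 -0.135   0.0245] F [0.7 0.3 0. ]
True
pushed t23.8 jig [0.0663 0.0244 0.0237] F [-0.  -0.8  0.7]
up t24.8 jig [ 0.0678 -0.0194  0.1291] F [-1.4 -0.2 -0.9]
[64.5, 358.4] 0.6
[ 0.08861111  0.22611111 -0.2773    ] 1.0
[417.5, 297.0] 0.59
[269.1, 138.7] 0.39
```

Run:
```python
from h import *
movep(J(-.022,.052,.09),rotj(np.pi/2))
print(move_l(J(-.022,.052,.024),.15,until_force=8)); st('low')
print(move_l(J(.014,.052,.024),.04,until_force=14)); st('x')
move_l(J(-.01,.052,.024),.15); move_l(J(-.01,.0,.07),.2); move_l(J(.065,.0,.07),.2)
print(move_l(J(.065,.0,.024),.15,until_force=8))
print(move_l(J(.065,.030,.024),.04,until_force=14)); st('y')
move_l(J(.065,.01,.024),.15); move_l(J(.03,.0,.10),.2)
movep(J(.0,.02,.24),rotj(np.pi/2)); st('up')
f=wrist(); save(f,'wz.png'); m=silhouettes('wrist','box')
for d in m[:3]:
    print(d['centre'],d['score']); p,c=fit([(f,d['mask'].astype(float))],[JP[0]+.0675,JP[1]+.095,0],BOX); print(p-JP,c)
for n in ('cam_pivot','cam_grip'):
    for d in tip_of('wrist',n)[:2]: print(n,d['score'],wat(f,d['centre'],.029)-np.r_[JP[:2],0])
```

```text
False
low t26.1 jig [-0.021   0.0515  0.0243] F [-0.2 -0.7  1. ]
True
x t26.9 jig [0.0065 0.052  0.0232] F [0.4 0.3 0.1]
False
True
y t29.3 jig [0.0649 0.0243 0.0241] F [-0.3 -1.  -0.4]
up t30.7 jig [-0.      0.0202  0.239 ] F [ 0.1 -0.2 -1.2]
[383.1, 110.8] 0.97
[ 0.06764137  0.09520839 -0.00176546] 0.017473692984101185
[118.4, 343.7] 0.64
[ 0.53083333 -0.77833333  1.6627    ] 1.0
cam_pivot 0.64 [-0.00604073  0.10371896  0.029     ]
cam_pivot 0.37 [0.00051528 0.00640776 0.029     ]
cam_grip 0.6 [-0.08202318  0.12247966  0.029     ]
```

View pics/wz.png

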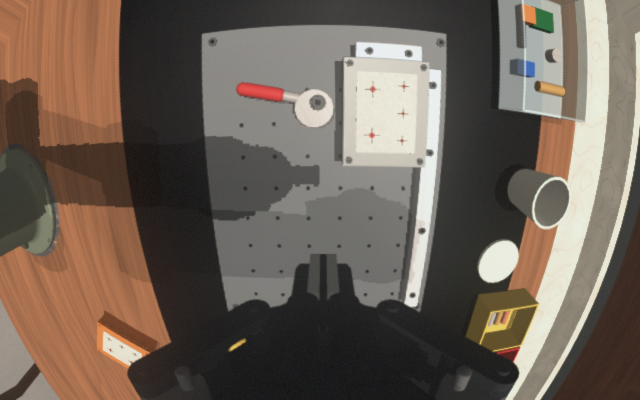

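The picture shows the box at (386,112) flush against the fence on its right and the stop above it. The lever is open, with its handle at (260,92). The box fits jig (67.6, 95.2) mm, yaw -0.002, so it is home. The lever is at about 167 deg (cam 0.47). Next I swing it.

Run:
```python
from h import *
r=.072
def pose(cam,gap=0,z=.021):
    a=np.deg2rad(140)+cam; u=np.array([np.cos(a),np.sin(a)]); p=np.array([-u[1],u[0]])
    q=np.array([-.007,.105])+r*u-(.019+gap)*p
    return J(*q,z), rotj(a-np.pi/2)
def ang():
    s=get_state(); a=None; P=np.array(s['position'])[:2]-J(-.007,.105,0)[:2]
    return np.arctan2(P[1],P[0])%(2*np.pi)-np.deg2rad(140)+np.arcsin(.019/np.hypot(*P))-JP[2]
P,o=pose(.45,.025,.09); movep(P,o); st('above')
print(move_l(pose(.45,.025)[0],.15,until_force=8)); st('low')
for c in (.55,.85,1.15,1.4,1.6,1.72,1.76,1.80,1.83,1.86):
    P,o=pose(c); hit=move_l(P,.07 if c<1.65 else .04,rot=o,until_force=22); st('cam %.2f est %.3f %s'%(c,ang(),hit))
    if hit or np.hypot(*get_state()['contact_force'][:2])>24: break
```

```text
above t31.8 jig [-0.0648  0.1651  0.0905] F [ 1.3 -0.3  0.8]
False
low t32.4 jig [-0.0649  0.1649  0.0218] F [0.5 0.1 0.8]
cam 0.55 est 0.548 False t33.0 jig [-0.0747  0.1345  0.0218] F [-0.5  0.2 -0.4]
cam 0.85 est 0.848 False t33.5 jig [-0.0808  0.1131  0.0212] F [-1.   0.3 -0.1]
cam 1.15 est 1.148 False t34.0 jig [-0.08    0.0909  0.021 ] F [-0.4 -0.1  0.3]
cam 1.40 est 1.397 False t34.4 jig [-0.0743  0.0733  0.0209] F [ 0.1 -0.8 -0.5]
cam 1.60 est 1.596 False t34.7 jig [-0.0667  0.0605  0.0209] F [ 0.6  0.4 -0.6]
cam 1.72 est 1.717 False t35.1 jig [-0.0609  0.0538  0.021 ] F [-0.2  0.4 -0.2]
cam 1.76 est 1.749 False t35.4 jig [-0.0593  0.0519  0.0209] F [-1.7  1.4  1.5]
cam 1.80 est 1.774 False t35.6 jig [-0.0581  0.0503  0.0208] F [-3.3  2.6  3.7]
cam 1.83 est 1.790 False t35.9 jig [-0.0573  0.0494  0.0207] F [-6.1  3.8  5.3]
cam 1.86 est 1.803 False t36.1 jig [-0.0567  0.0485  0.0206] F [-7.3  6.   7.2]
```

Run:
```python
from h import *
r=.072
def pose(cam,gap=0,z=.021):
    a=np.deg2rad(140)+cam; u=np.array([np.cos(a),np.sin(a)]); p=np.array([-u[1],u[0]])
    q=np.array([-.007,.105])+r*u-(.019+gap)*p
    return J(*q,z), rotj(a-np.pi/2)
def ang():
    P=np.array(get_state()['position'])[:2]-J(-.007,.105,0)[:2]
    return np.arctan2(P[1],P[0])%(2*np.pi)-np.deg2rad(140)+np.arcsin(.019/np.hypot(*P))-JP[2]
for c in np.arange(1.89,2.12,.03):
    P,o=pose(c); hit=move_l(P,.04,rot=o,until_force=20); st('cam %.2f est %.3f %s'%(c,ang(),hit))
    if hit or np.hypot(*get_state()['contact_force'][:2])>19: break
P,o=pose(1.75,.03); move_l(P,.1,until_force=60); st('off'); move_l(pose(1.75,.03,.12)[0],.2)
movep(J(-.02,.0,.26),rotj(np.pi/2)); st('up')
f=wrist(); save(f,'wend.png'); m=silhouettes('wrist','box')
d=m[0]; p,c=fit([(f,d['mask'].astype(float))],[JP[0]+.0675,JP[1]+.095,0],BOX); print(d['centre'],p-JP,c)
for n in ('cam_pivot','cam_grip'):
    for d in tip_of('wrist',n)[:2]: print(n,d['score'],wat(f,d['centre'],.029)-np.r_[JP[:2],0])
save(grab_frame('top'),'topend.png')
```

```text
cam 1.89 est 1.819 False t36.4 jig [-0.0559  0.0475  0.0205] F [-9.8  6.8  8.4]
cam 1.92 est 1.827 False t36.6 jig [-0.0556  0.0467  0.0203] F [-13.   8.  12.]
cam 1.95 est 1.845 False t36.9 jig [-0.0547  0.0454  0.0199] F [-15.    8.   10.7]
cam 1.98 est 1.853 False t37.1 jig [-0.0544  0.0447  0.0197] F [-17.8   9.1  14.2]
off t37.7 jig [-0.0842  0.0666  0.0213] F [-0.3 -0.1 -0.2]
up t39.4 jig [-2.080e-02  2.000e-04  2.583e-01] F [ 0.6 -0.1 -0.2]
[131.4, 330.5] [ 0.94601852 -0.87537037  2.40047778] 1.0
cam_pivot 0.91 [-0.00522598  0.10246821  0.029     ]
cam_grip 0.91 [-0.03909934  0.03089025  0.029     ]
```

View pics/wend.png

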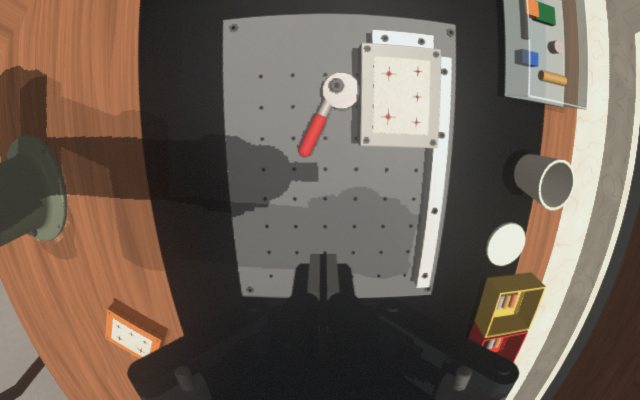

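The lever now stands at about 245 deg (cam about 1.83), with the disc at (340,90) pressed on the box at (400,95). I'll do one last check of the box pose and then hand in.

Run:
```python
from h import *
f=wrist(); m=silhouettes('wrist','box'); ok=False
for d in m:
    if d['centre'][1]<200:
        p,c=fit([(f,d['mask'].astype(float))],[JP[0]+.0675,JP[1]+.095,0],BOX); print(p-JP,c); ok=np.abs((p-JP)[:2]-[.0675,.095]).max()<.003 and abs((p-JP)[2])<.02
if ok: print(sign_off())
```

```text
[0.0675857  0.09515469 0.00356368] 0.022120738693266032
the job is handed in; nothing more can be done
None
```

The job is handed in: the box sits flush against the fence and the end stop (measured within about 0.2 mm and 0.004 rad of its place), and the cam lever is at about 1.83 rad, gripping firmly after about 20 N at the handle. The arm is clear, and nothing else on the bench was deliberately touched.

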